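# Send the used knife and fork down the cutlery chute

### The job

Clear the black-handled knife and fork into the blue soak canister: slide the canister up against the clearing station's front, under the chute of the lane the knife lies in, and send the knife down its chute so that it drops in blade first. Then fetch the black-handled fork from the tray and send it down the same way, tines first; leave the canister standing there with both in it. Leave the brass cutlery in its lanes and everything else on the table and tray where it is, upright.

Things in the scene. Friction and masses are not known exactly. Their poses are not given: they have to be found in the camera images.
- station: Fixed steel clearing station, 166 (x) x 264 (y). Origin on the table below the middle lip, z up. Deck at z 257, y 0 to 250: three open-ended lanes along y, centres x -52, 0, 52, 46 clear between ribs 6 wide, 8 high. At the lip (y 0) each lane falls at 70 deg to -y as a chute ending at y -35, z 162, narrowing 46 to 30, side walls 22 high. Upright front panel at y -14, 135 high.
- lip0 (a point): Middle of the lip (deck level, z 257) of the lane at station x -52; axes as the station's.
- lip1 (a point): The same for the lane at x 0.
- lip2 (a point): The same for the lane at x 52.
- dock0 (a point): Point on the table under chute 0 where the canister's origin is when it stands against the front panel in line with that lane (station x -52, y -54).
- dock1 (a point): The same under chute 1 (x 0).
- dock2 (a point): The same under chute 2 (x 52).
- canister: Blue plastic round canister, open top, loose, 80 outside, 72 inside diameter, 138 high, floor 5 thick, about 0.45 kg. Origin: centre of the underside, z up.
- knife: Knife lying in one of the lanes, blade towards the chute, 150 long: black handle 80 long, 14 wide, 10 thick at -x, steel blade 16 wide, 4 thick at +x. Origin under the middle of its length, x towards the blade tip, z up as it lies; centre of mass close to the origin. About 60 g.
- knife_tip (a point): End of the blade.
- knife_end (a point): End of the handle.
- fork: Fork lying on the tray, 150 long: black handle 80 long, 14 wide, 10 thick at -x, steel neck and tines (20 wide, 5 thick) at +x. Origin under the middle of its length, x towards the tines, z up. Centre of mass about 3 on the handle side of the origin. About 60 g.
- fork_tip (a point): End of the tines.
- fork_end (a point): End of the handle.
- spoon: Brass serving spoon, 150 long, 37 wide bowl, 10 thick, in another lane; stays. Origin under its middle, x towards the bowl.
- slice: Brass cake slice, 150 long, 32 wide blade, 10 thick, in the remaining lane; stays. Origin under its middle, x towards the blade.
- tray: Dark wooden serving tray, fixed, 260 (x) x 250 (y), rim 14 high and 5 thick, floor 5 thick. Origin under its centre.
- ramekin: White bowl on the tray beside the fork, 64 across, 36 high. Origin under its centre.
- tumbler: Small glass on the tray on the fork's other side, 48 across, 45 high. Origin under its centre.
- bottle: Brown bottle on the table near the station, 62 across, 230 high. Origin under its centre.
- goblet: Wine glass on the table, 72 across, 175 high. Origin under its centre.
- phone: Black phone lying on the table, 150 x 73 x 9. Origin under its centre.
- bowl: White bowl on the table, 110 across, 50 high. Origin under its centre.

How it is judged (in metres and radians):
On the way, in this order (a step that is already met when the one before it is completed fails the run):
1. the canister stands upright against the station's front, in line with a chute ((horizontal distance between canister and dock0 below 0.02 m or horizontal distance between canister and dock1 below 0.02 m or horizontal distance between canister and dock2 below 0.02 m) and angle between canister's own z axis and vertical below 0.1 rad), for 0.2 s.
2. the knife stands blade down in the canister (z of knife_tip in the frame of canister between 0 and 0.04 m and horizontal distance between knife_tip and canister below 0.04 m and z of knife_end in the frame of canister above 0.11 m and linear speed of knife below 0.03 m/s), for 0.2 s.
3. the fork stands tines down in the canister (z of fork_tip in the frame of canister between 0 and 0.04 m and horizontal distance between fork_tip and canister below 0.04 m and z of fork_end in the frame of canister above 0.11 m and linear speed of fork below 0.03 m/s), for 0.2 s.
At the end, for the whole second after the job is handed in: Canister upright (0.1 rad), within 20 mm of a dock point; knife and fork in it tip down: each tip under 40 mm above its underside and within 40 mm of its axis, each handle end over 110 mm above its underside; all at rest (under 30 mm/s) (all of step 1 and all of step 2 and all of step 3 and linear speed of canister below 0.03 m/s); the robot touches nothing.
It fails at once if the canister is tipped (angle between canister's own z axis and vertical above 0.5 rad).
It fails at once if the brass spoon or slice is shifted more than 30 mm (distance of any of spoon, slice from where it was at the start of the episode above 0.03 m).
It fails at once if a bystander on table or tray is shifted more than 30 mm (distance of any of ramekin, tumbler, bottle, goblet, phone, bowl from where it was at the start of the episode above 0.03 m).
It fails at once if a glass, bottle or bowl is tipped (angle between any of ramekin, tumbler, bottle, goblet, bowl's own z axis and vertical above 0.5 rad).
It also fails if it takes over 72 s, if anything falls off the work surface, if the arm or the gripper's body presses on something with over 40 N, if the wrist force passes 120 N, or if a joint passes its speed limit or range.

### The arm

A 7-joint arm with a two-finger parallel gripper is mounted at the origin on the work surface. World frame = base frame: x ahead of the robot, y to its left, z up, the work surface at z = 0. Lengths are in m, angles in degrees, forces in N, time in s.
With the tool pointing down it reaches from about 0.425 to 0.925 m from the base axis. Payload 6.8 kg.
Tool frame: the origin (TCP) lies midway between the tips of the shut fingers; the grasp point (between the pads) lies 19 mm behind it (grip_depth is the distance from the TCP to the grasp point, in m); z points along the fingers, y is the line along which they close (so a half turn about z gives the same grasp; the last joint's range is limited). The gripper opens to 88 mm and grips with 3 to 60 N. Pads are 20 mm wide; open, the fingers measure 115 mm over their backs; the gripper's body (75 mm by 178 mm) begins 61 mm behind the grasp point.
Start: joints at [65.025, 27.33, 1.283, 89.118, -0.659, 63.558, -4.761], TCP at [0.217, -0.639, 0.223] pointing down, gripper open.
Joint ranges: [-169.35, 169.35], [-19.33, 120.38], [-80.79, 83.38], [13.8, 139.57], [-78.32, 258.32], [9.67, 109.79], [-169.56, 169.56]. Speed limits (degrees/s): [136.94, 136.94, 180, 180, 180, 180, 180].

### API

Orientations are given as a 3x3 rotation matrix whose columns are the frame's x, y, z axes.
In Python, from cell import * gives the robot as it stands.
- The arm moves only by the shell command python3 -m creep 'ROWS' [FORCE]. ROWS is JSON, a list of rows, each a list of 5 numbers: the shift along the tool's x, y, z in units of 750 mm (1.0 is 750 mm), then the turn about the tool's z in units of 120 degrees (1.0 is 120 degrees), then the closure, from 0 (fully open) to 1 (shut). In form: [[tx, ty, tz, yaw, fingers], ...]. A call has 1 to 10 rows; each row shifts and turns the commanded pose from where the row before left it, along the tool's axes as they then stand; what a row does not reach is not made up. A row lasts 1/12 s, in which the tool goes at most 41.7 mm and 7.16 degrees, less where a joint would pass 70% of its speed; a pose out of reach is approached as far as the arm can. A call with a number of a shift or a turn outside -1 to 1 is refused whole. A call with a gripper value outside its range is refused whole. The fingers move at their own pace and stop on an object; FORCE is the grip in N (left out, the last holds). Time passes only in rows, so rows that do not move let the fingers close. It gives the time, the measured TCP pose, the force, the opening and the grip force at its end, in the units of the state.
- get_state(): the state, without advancing time (a new reading comes with each control period).
- capture(name): name is "side" or "top"; returns (picture, depth): 420x560x3 uint8, blue, green, red; 420x560 float32, m along the optical axis (not along the pixel's ray), 0 where there is no reading.
- calibration(name): a dict with "camera_matrix" (3x3 intrinsics, pixels), "position" and "attitude" of the camera in the world. Camera axes: x right, y down, z forward; pixel columns grow to the right and rows downward; lengths in m; the calibration is good to about 2 mm. A picture is of the moment at which its call begins. calibration takes no time and is no camera call.
- job_done(): hands the job in; it is judged then, once.
The state is a dict: "time": time; "joint_pos": joint angles; "joint_vel": joint speeds; "joint_torque": joint torques, N m; "tcp_pos": TCP position; "ee_rot": TCP orientation; "ft_force": force on the tool from outside, world axes, zero at the start; "moment": the same for the moment, N m; "width": opening from 0.0 (shut) to 1.0 (fully open); "finger_force": force on a finger pad.
Only numpy, scipy, OpenCV 4.12 (cv2) and the standard library are available. Lean on these libraries where they do the work, as an engineer would, in place of code of your own. Each camera call takes 0.05 s, during which the arm holds its last target. There are 200 camera calls.

## Working session

There is one attempt and no reset: what is moved stays moved. The work goes in short steps, Python scripts to look and compute and a shell command to move; the robot and the scene stay as the last step left them, time stands still between calls to the robot, and variables do not carry over. Pictures are saved under pics/ and viewed, at most 10 in all, crops included, and the job is handed in when it is done.

```bash
ls; mkdir -p pics; cat > h.py <<'E'
import numpy as np, cv2
from cell import *
def cloud(n):
    im,d=capture(n); c=calibration(n); K=np.array(c["camera_matrix"]); R=np.array(c["attitude"]); p=np.array(c["position"])
    v,u=np.mgrid[:d.shape[0],:d.shape[1]]
    P=np.stack([(u-K[0,2])/K[0,0]*d,(v-K[1,2])/K[1,1]*d,d],-1)@R.T+p
    P[d==0]=np.nan
    return im,d,P
def ray(n,u,v,z):
    c=calibration(n); K=np.array(c["camera_matrix"]); R=np.array(c["attitude"]); p=np.array(c["position"])
    r=R@np.array([(u-K[0,2])/K[0,0],(v-K[1,2])/K[1,1],1]); return p+r*(z-p[2])/r[2]
E
python3 - <<'E'
from h import *
for n in("side","top"):
    im,d,P=cloud(n); cv2.imwrite(f"pics/{n}0.png",im); np.save(n+"P.npy",P); np.save(n+"I.npy",im); print(calibration(n))
s=get_state(); print(s["time"],s["tcp_pos"],np.round(s["ee_rot"],3),s["width"])
E
```

```text
pics
{'camera_matrix': array([[398.37980785,   0.        , 281.56248673],
       [  0.        , 398.37980785, 209.47067584],
       [  0.        ,   0.        ,   1.        ]]), 'position': array([1.31593784, 0.32100935, 0.90731139]), 'attitude': array([[-0.49722518,  0.56716859, -0.65657209],
       [ 0.86756994,  0.3332719 , -0.36912361],
       [ 0.00946171, -0.75315976, -0.6577696 ]])}
{'camera_matrix': array([[482.45257986,   0.        , 287.8374158 ],
       [  0.        , 482.45257986, 214.78938419],
       [  0.        ,   0.        ,   1.        ]]), 'position': array([ 0.49962698, -0.0931363 ,  1.2560978 ]), 'attitude': array([[ 0.02070695, -0.99784808,  0.06221285],
       [-0.99971951, -0.01995002,  0.01276346],
       [-0.01149485, -0.06245969, -0.99798129]])}
0.1 [ 0.21712686 -0.63856529  0.22180351] [[ 0.947  0.322 -0.001]
 [ 0.322 -0.947  0.001]
 [-0.    -0.002 -1.   ]] 1.0013054922287257
```

View pics/side0.png

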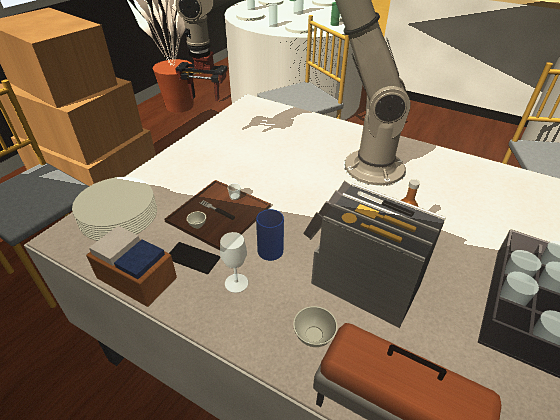

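View pics/top0.png

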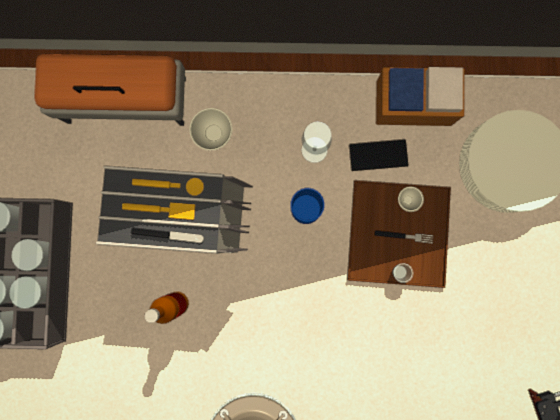

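The side view shows the blue canister at (270,235), the station at (380,250), and the fork at (215,208) on the tray. In the top view, the knife is in the bottom lane (handle about (145,233), blade tip (204,238)), which is station lane 0. The canister is at (307,205), the fork handle end at (375,234), its tines at (432,239), and the chutes point right, which is −y.

```bash
cat > meas.py <<'E'
from h import *
im=np.load("topI.npy");P=np.load("topP.npy");z=P[...,2]
sim=np.load("sideI.npy");sP=np.load("sideP.npy")
def rect(m,A): 
    q=A[m][:,:2].astype(np.float32); return cv2.minAreaRect(q)
v,u=np.mgrid[:420,:560]
m=(z>.247)&(z<.275)&(u>85)&(u<260)&(v>150)&(v<260)
r=rect(m,P);print("deck",m.sum(),r, "medz",np.nanmedian(z[m]))
print(np.round(cv2.boxPoints(r),4).tolist())
h=cv2.cvtColor(im,cv2.COLOR_BGR2HSV); sh=cv2.cvtColor(sim,cv2.COLOR_BGR2HSV)
b=(h[...,0]>100)&(h[...,0]<130)&(h[...,1]>120)&(u>280)&(u<335)&(v>180)&(v<230)
q=P[b&(z>.125)]; print("can rim",len(q),cv2.minEnclosingCircle(q[:,:2].astype(np.float32)),q[:,2].mean())
sb=(sh[...,0]>100)&(sh[...,0]<130)&(sh[...,1]>120)&(u>250)&(u<290)&(v>200)&(v<265)
q=sP[sb&(sP[...,2]>.128)]; print("can rim side",len(q),cv2.minEnclosingCircle(q[:,:2].astype(np.float32)))
# knife: bright blade/dark handle on lane 0
g=h[...,2]
for nm,c in (("blade",(g>150)&(h[...,1]<60)&(u>165)&(u<208)&(v>228)&(v<248)),("khandle",(g<45)&(u>125)&(u<172)&(v>226)&(v<243)),
  ("fhandle",(g<40)&(u>368)&(u<410)&(v>228)&(v<244)),("ftine",(g>110)&(h[...,1]<80)&(u>400)&(u<440)&(v>228)&(v<248))):
    n=c.sum(); rr=cv2.minAreaRect(np.argwhere(c)[:,::-1].astype(np.float32)); zz=np.nanmedian(z[c])
    bp=cv2.boxPoints(rr); print(nm,n,rr,"z",round(float(zz),4)); 
    print("  ends",[np.round(ray("top",*((bp[i]+bp[j])/2),zz),4).tolist() for i,j in((0,1),(1,2),(2,3),(3,0))])
for nm,(uu,vv) in dict(bottle=(152,316),bottle2=(182,299),goblet=(316,140),ram=(410,199),tum=(402,272),phone=(378,155),bowl=(210,129)).items():
    w=P[vv-12:vv+13,uu-12:uu+13].reshape(-1,3); print(nm,np.round(P[vv,uu],3),"max",np.nanmax(w[:,2]).round(3))
E
python3 meas.py
```

```text
deck 9843 ((0.5689277052879333, 0.1734737753868103), (0.27899089455604553, 0.16647647321224213), 86.88855743408203) medz 0.2586268558017576
[[0.4781999886035919, 0.03869999945163727], [0.6445000171661377, 0.02969999983906746], [0.659600019454956, 0.30820000171661377], [0.4934000074863434, 0.3172999918460846]]
can rim 156 ((0.5943003296852112, -0.12230931967496872), 0.039181049913167953) 0.13751756939915966
can rim side 70 ((0.5964884757995605, -0.12130211293697357), 0.040277641266584396)
blade 266 ((184.6341552734375, 240.7926788330078), (35.8902473449707, 16.454299926757812), 6.340191841125488) z 0.2626
  ends [[0.5069, 0.1682, 0.2626], [0.5205, 0.1299, 0.2626], [0.5003, 0.0942, 0.2626], [0.4868, 0.1325, 0.2626]]
khandle 234 ((149.6979522705078, 232.81741333007812), (37.330772399902344, 6.367847919464111), 6.709836959838867) z 0.2671
  ends [[0.5222, 0.2412, 0.2671], [0.525, 0.2022, 0.2671], [0.5148, 0.1644, 0.2671], [0.512, 0.2033, 0.2671]]
fhandle 148 ((389.54876708984375, 234.0609893798828), (29.595651626586914, 4.858987808227539), 6.340191841125488) z 0.0161
  ends [[0.5361, -0.3013, 0.0161], [0.5389, -0.3396, 0.0161], [0.5292, -0.3765, 0.0161], [0.5265, -0.3383, 0.0161]]
ftine 95 ((418.5, 238.0), (8.0, 25.0), 90.0) z 0.0126
  ends [[0.5344, -0.4138, 0.0126], [0.5248, -0.4458, 0.0126], [0.5139, -0.4139, 0.0126], [0.5235, -0.3818, 0.0126]]
bottle [0.344 0.202 0.232] max 0.235
bottle2 [0.361 0.179 0.059] max 0.161
goblet [ 0.737 -0.139  0.181] max 0.181
ram [ 0.624 -0.392  0.012] max 0.048
tum [ 0.436 -0.373  0.01 ] max 0.058
phone [ 0.738 -0.309  0.008] max 0.02
bowl [0.799 0.132 0.007] max 0.04
```

```bash
python3 - <<'E'
import cv2,numpy as np
im=cv2.imread("pics/top0.png"); a=cv2.resize(im[150:320,85:265],None,fx=3.3,fy=3.3,interpolation=cv2.INTER_CUBIC); cv2.imwrite("pics/crop1.png",a)
E
```

```text
(no output)
```

View pics/crop1.png

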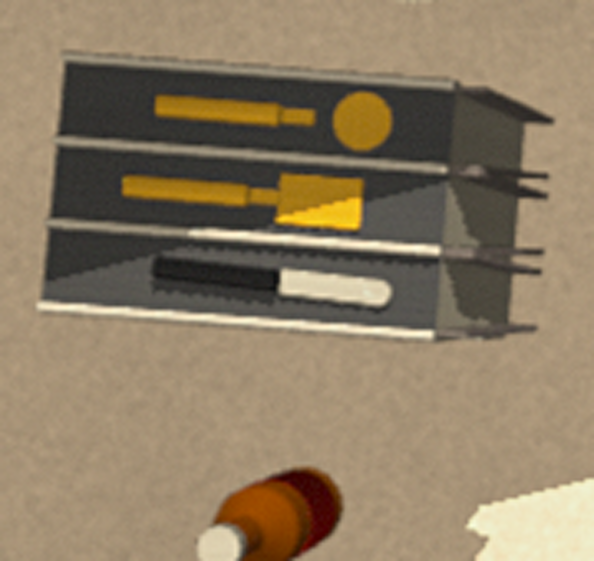

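The crop shows the knife in lane 0, from (152,267) to (392,292), with the slice and spoon in lanes 1 and 2. The station axes fit the deck box, and the canister centre is about (0.595, −0.122). I'll move above the canister with the present yaw, which clears the goblet.

```bash
cat >> h.py <<'E'
YD=np.array([.0543,.9985]);XD=np.array([.9985,-.0543]);O=np.array([.5629,.0631])
def st(x,y): return O+x*XD+y*YD
def to(x,y,z):
    s=get_state();R=np.array(s["ee_rot"]);p=np.array(s["tcp_pos"])
    q=(p[:2]-O); print("t",round(s["time"],2),"tcp",p.round(4),"st",(q@XD).round(4),(q@YD).round(4),"yaw of y",np.degrees(np.arctan2(R[1,1],R[0,1])).round(2),"w",round(s["width"],3))
    print("tool units",(R.T@(np.array([x,y,z])-p)/.75).round(4))
E
python3 -m creep '[[0.035,-0.0245,0,0,0],[0.035,-0.0245,0,0,0],[0.035,-0.0245,0,0,0],[0.035,-0.0245,0,0,0],[0.035,-0.0245,0,0,0],[0.035,-0.0245,0,0,0],[0.035,-0.0245,0,0,0],[0.035,-0.0245,0,0,0],[0.035,-0.0245,0,0,0],[0.035,-0.0245,0,0,0]]' 20
python3 -m creep '[[0.035,-0.0245,0,0,0],[0.035,-0.0245,0,0,0],[0.035,-0.0245,0,0,0],[0.035,-0.0245,0,0,0],[0.035,-0.0245,0,0,0],[0.035,-0.0245,0,0,0],[0.035,-0.0245,0,0,0],[0.035,-0.0245,0,0,0],[0.035,-0.0245,0,0,0],[0.035,-0.0245,0,0,0]]'
python3 -m creep '[[0,0,0,0,0],[0,0,0,0,0]]'
python3 -c "
from h import *
to(.5952,-.1218,.072)
P=np.load('topP.npy');m=(P[...,2]>.15)&(P[...,2]<.19)&(abs(P[...,0]-.74)<.08)&(abs(P[...,1]+.14)<.08);print('goblet',m.sum(),cv2.minEnclosingCircle(P[m][:,:2].astype(np.float32)))"
```

```text
time: 0.93
tcp_pos: [0.4071, -0.379, 0.2224]
ee_rot: [[0.947, 0.322, -0.0], [0.322, -0.947, 0.0], [-0.0, -0.0, -1.0]]
ft_force: [0.1, 0.1, 0.3]
width: 0.996
finger_force: 0.0
time: 1.77
tcp_pos: [0.5965, -0.1208, 0.2223]
ee_rot: [[0.947, 0.322, -0.001], [0.322, -0.947, 0.0], [-0.001, -0.0, -1.0]]
ft_force: [0.2, -0.6, -0.1]
width: 1.004
finger_force: 0.0
time: 1.93
tcp_pos: [0.5966, -0.1196, 0.2221]
ee_rot: [[0.945, 0.326, -0.001], [0.326, -0.945, 0.001], [-0.0, -0.001, -1.0]]
ft_force: [0.1, -0.1, -1.1]
width: 1.002
finger_force: 0.0
t 1.93 tcp [ 0.5966 -0.1196  0.2221] st 0.0436 -0.1806 yaw of y -70.97 w 1.002
tool units [-0.0027  0.0024  0.2001]
goblet 681 ((0.7496363520622253, -0.14061285555362701), 0.03307197242975235)
```

```bash
python3 -m creep '[[-0.0027,0.0024,0,0,0],[0,0,0.025,0,0],[0,0,0.025,0,0],[0,0,0.025,0,0],[0,0,0.025,0,0]]'
python3 -m creep '[[0,0,0.025,0,0],[0,0,0.025,0,0],[0,0,0.025,0,0],[0,0,0.025,0,0],[0,0,0,0,0.3],[0,0,0,0,0.3],[0,0,0,0,0.3]]' 15
python3 -c "
from h import *
to(*st(-.052,-.118),.072)"
```

```text
time: 2.35
tcp_pos: [0.5936, -0.127, 0.1469]
ee_rot: [[0.948, 0.319, -0.0], [0.319, -0.948, -0.001], [-0.001, 0.001, -1.0]]
ft_force: [0.6, 0.7, 0.0]
width: 1.002
finger_force: 0.0
time: 2.93
tcp_pos: [0.5944, -0.1258, 0.0732]
ee_rot: [[0.947, 0.32, -0.0], [0.32, -0.947, -0.001], [-0.0, 0.001, -1.0]]
ft_force: [0.2, 0.6, -3.8]
width: 0.902
finger_force: 14.9
t 2.93 tcp [ 0.5944 -0.1258  0.0732] st 0.0417 -0.1869 yaw of y -71.31 w 0.902
tool units [-0.0819 -0.1317  0.0015]
```

```bash
python3 -m creep '[[-0.019,-0.0064,0,0,0.3],[-0.019,-0.0064,0,0,0.3],[-0.019,-0.0064,0,0,0.3],[-0.019,-0.0064,0,0,0.3],[-0.019,-0.0064,0,0,0.3],[-0.019,-0.0064,0,0,0.3],[0,0,0,0,0.3]]' 
python3 -m creep '[[0,0,0,-0.0568,0.3],[0,0,0,-0.0568,0.3],[0,0,0,-0.0568,0.3],[0,0,0,-0.0568,0.3],[0,0,0,-0.0568,0.3],[0,0,0,-0.0568,0.3],[0,0,0,-0.0568,0.3],[0,0,0,-0.0568,0.3],[0,0,0,-0.0568,0.3],[0,0,0,-0.0568,0.3]]'
python3 -m creep '[[0,0,0,0,0.3]]' 
python3 -c "
from h import *
to(*st(-.052,-.118),.072)"
```

```text
time: 3.52
tcp_pos: [0.5014, -0.1258, 0.0733]
ee_rot: [[0.947, 0.32, -0.002], [0.32, -0.947, -0.001], [-0.003, 0.0, -1.0]]
ft_force: [-0.7, 0.4, -3.7]
width: 0.907
finger_force: 14.9
time: 4.35
tcp_pos: [0.5058, -0.1255, 0.0737]
ee_rot: [[0.048, 0.999, 0.002], [0.999, -0.048, -0.001], [-0.001, 0.002, -1.0]]
ft_force: [0.4, 0.4, -3.9]
width: 0.899
finger_force: 14.9
time: 4.43
tcp_pos: [0.5056, -0.1256, 0.0735]
ee_rot: [[0.05, 0.999, 0.002], [0.999, -0.05, -0.001], [-0.0, 0.002, -1.0]]
ft_force: [-0.7, -1.0, -3.5]
width: 0.907
finger_force: 14.9
t 4.43 tcp [ 0.5056 -0.1256  0.0735] st -0.047 -0.1915 yaw of y -2.89 w 0.907
tool units [ 0.098  -0.0063  0.0019]
```

```bash
python3 -m creep '[[0.0196,-0.0013,0.0003,0,0.3],[0.0196,-0.0013,0.0003,0,0.3],[0.0196,-0.0013,0.0003,0,0.3],[0.0196,-0.0013,0.0003,0,0.3],[0.0196,-0.0013,0.0003,0,0.3],[0,0,0,0,0.3],[0,0,0,0,0],[0,0,0,0,0],[0,0,0,0,0]]' 
python3 -m creep '[[-0.02,0,0,0,0],[-0.02,0,0,0,0],[-0.02,0,0,0,0],[-0.02,0,0,0,0],[-0.01,0,0,0,0.55],[0,0,0,0,0.55],[0,0,0,0,0.55],[0,0,0,0,0.55]]' 
python3 - <<'E'
from h import *
to(*st(-.052,-.135),.072)
im,d,P=cloud("top"); cv2.imwrite("pics/top1.png",im)
im,d,P=cloud("side"); h=cv2.cvtColor(im,cv2.COLOR_BGR2HSV)
b=(h[...,0]>100)&(h[...,0]<130)&(h[...,1]>120)&(P[...,2]>.125)&(P[...,2]<.15)&(P[...,0]<.65)&(P[...,1]>-.25)&(P[...,1]<.1)
q=P[b]; c=np.array(cv2.minEnclosingCircle(q[:,:2].astype(np.float32))[0]); print(len(q),c,(c-O)@XD,(c-O)@YD)
cv2.imwrite("pics/side1.png",im)
E
```

```text
time: 5.18
tcp_pos: [0.5043, -0.0523, 0.0721]
ee_rot: [[0.056, 0.998, 0.001], [0.998, -0.056, -0.001], [-0.001, 0.001, -1.0]]
ft_force: [0.1, -0.9, 0.7]
width: 1.0
finger_force: 0.0
time: 5.85
tcp_pos: [0.5002, -0.1177, 0.0717]
ee_rot: [[0.053, 0.999, 0.0], [0.999, -0.053, 0.0], [0.0, 0.0, -1.0]]
ft_force: [0.0, 1.5, -0.4]
width: 0.738
finger_force: 0.0
t 5.85 tcp [ 0.5002 -0.1177  0.0717] st -0.0528 -0.184 yaw of y -3.04 w 0.738
tool units [ 0.0653  0.0012 -0.0004]
113 [ 0.50731742 -0.04561214] -0.04959613303232904 -0.11156720716429473
```

View pics/side1.png

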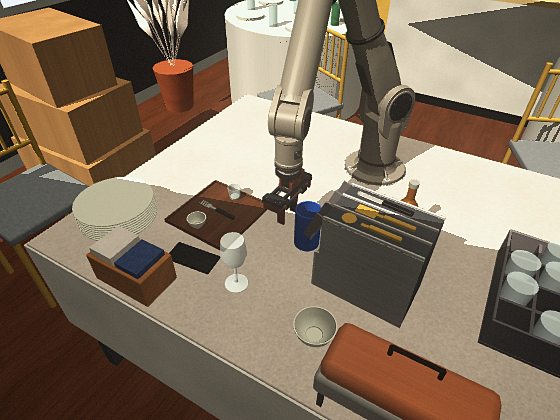

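The view shows the canister upright at (307,225) in front of the station, with the gripper behind it at (288,200). Next I narrow the fingers and push.

```bash
python3 -m creep '[[0,0,0,0,0.55],[0,0,0,0,0.55],[0,0,0,0,0.55],[0,0,0,0,0.55],[0,-0.001,0,0,0.55]]' 
python3 -m creep '[[0.009,0,0,0,0.55],[0.009,0,0,0,0.55],[0.009,0,0,0,0.55],[0.009,0,0,0,0.55],[0.009,0,0,0,0.55],[0.009,0,0,0,0.55],[0.009,0,0,0,0.55],[0.009,0,0,0,0.55],[0.009,0,0,0,0.55],[0.009,0,0,0,0.55]]' 
python3 -m creep '[[0.005,0,0,0,0.55],[0.005,0,0,0,0.55],[0,0,0,0,0.55]]' 
cat > can.py <<'E'
from h import *
to(*st(-.052,-.098),.072)
im,d,P=cloud("side"); h=cv2.cvtColor(im,cv2.COLOR_BGR2HSV)
b=(h[...,0]>100)&(h[...,0]<130)&(h[...,1]>120)&(P[...,2]>.01)&(P[...,2]<.15)&(P[...,0]<.65)&(P[...,1]>-.25)&(P[...,1]<.1)
q=P[b&(P[...,2]>.125)]; c=np.array(cv2.minEnclosingCircle(q[:,:2].astype(np.float32))[0]); print(len(q),c,(c-O)@XD,(c-O)@YD)
w=(P[b][:,:2]-O); print("st y range",np.percentile(w@YD,[1,50,99]),"x",np.percentile(w@XD,[1,50,99]))
E
python3 can.py
```

```text
time: 6.37
tcp_pos: [0.4994, -0.1183, 0.0716]
ee_rot: [[0.053, 0.999, 0.0], [0.999, -0.053, 0.0], [0.0, 0.0, -1.0]]
ft_force: [0.8, 0.6, 1.0]
width: 0.451
finger_force: 0.0
time: 7.2
tcp_pos: [0.5028, -0.0505, 0.0715]
ee_rot: [[0.053, 0.999, -0.0], [0.999, -0.053, -0.0], [-0.0, -0.0, -1.0]]
ft_force: [-1.1, -2.5, 1.2]
width: 0.454
finger_force: 1.1
time: 7.45
tcp_pos: [0.5032, -0.0425, 0.0715]
ee_rot: [[0.052, 0.999, -0.0], [0.999, -0.052, 0.001], [0.001, -0.0, -1.0]]
ft_force: [0.5, -1.2, -0.6]
width: 0.453
finger_force: 0.5
t 7.45 tcp [ 0.5032 -0.0425  0.0715] st -0.0539 -0.1086 yaw of y -2.99 w 0.453
tool units [ 0.0142  0.0025 -0.0007]
16 [ 0.50680304 -0.01978188] -0.05151233272913809 -0.08580362242010951
st y range [-0.09360961 -0.06331474 -0.04864056] x [-0.08089334 -0.01457607 -0.01035314]
```

```bash
python3 -m creep '[[0.004,0.0005,0,0,0.55],[0.004,0.0005,0,0,0.55],[0.003,0,0,0,0.55],[0,0,0,0,0.55]]'; python3 -m creep '[[0.003,0,0,0,0.55],[0,0,0,0,0.55]]'; python3 can.py
```

```text
time: 7.83
tcp_pos: [0.5045, -0.0348, 0.0716]
ee_rot: [[0.053, 0.999, 0.0], [0.999, -0.053, 0.0], [0.0, 0.0, -1.0]]
ft_force: [-0.2, -1.5, -0.7]
width: 0.452
finger_force: 0.8
time: 8.0
tcp_pos: [0.5043, -0.0337, 0.0714]
ee_rot: [[0.054, 0.999, -0.0], [0.999, -0.054, -0.001], [-0.001, -0.0, -1.0]]
ft_force: [0.4, -3.1, -0.6]
width: 0.452
finger_force: 1.9
t 8.0 tcp [ 0.5043 -0.0337  0.0714] st -0.0532 -0.0999 yaw of y -3.1 w 0.452
tool units [ 0.0025  0.0016 -0.0008]
4 [ 0.48573533 -0.017187  ] -0.07268934171970899 -0.0843566142853123
st y range [-0.0851271  -0.05768638 -0.04678711] x [-0.07419909 -0.01330398 -0.00982559]
```

```bash
python3 -m creep '[[0.003,0,0,0,0.55],[0,0,0,0,0.55],[0,0,0,0,0.55]]'; python3 -m creep '[[0.003,0,0,0,0.55],[0,0,0,0,0.55]]'
```

```text
time: 8.3
tcp_pos: [0.5042, -0.0337, 0.0714]
ee_rot: [[0.056, 0.998, -0.001], [0.998, -0.056, -0.003], [-0.003, -0.001, -1.0]]
ft_force: [-1.0, -8.9, 0.6]
width: 0.449
finger_force: 4.4
time: 8.47
tcp_pos: [0.5041, -0.0336, 0.0714]
ee_rot: [[0.057, 0.998, -0.002], [0.998, -0.057, -0.006], [-0.006, -0.002, -1.0]]
ft_force: [-0.9, -15.1, 2.7]
width: 0.45
finger_force: 7.2
```

```bash
python3 -m creep '[[-0.01,0,0,0,0.55],[-0.02,0,0,0,0.55],[-0.03,0,0,0,0.7],[-0.03,0,0,0,1],[-0.02,0,0,0,1],[0,0,0,0,1]]'; python3 -m creep '[[0,0,-0.036,0,1],[0,0,-0.036,0,1],[0,0,-0.036,0,1],[0,0,-0.036,0,1],[0,0,-0.036,0,1],[0,0,-0.036,0,1],[0,0,-0.036,0,1],[0,0,-0.036,0,1],[0,0,-0.036,0,1],[0,0,-0.036,0,1]]' 10
python3 - <<'E'
from h import *
for px in ((131,231,.267),(203.8,238.5,.261)):
    w=ray("top",*px)[:2]-O; print(w@XD,w@YD)
to(*st(-.053,.208),.33)
E
python3 can.py
```

```text
time: 8.97
tcp_pos: [0.5001, -0.1139, 0.0714]
ee_rot: [[0.058, 0.998, 0.0], [0.998, -0.058, -0.001], [-0.001, 0.0, -1.0]]
ft_force: [-0.3, 0.2, -0.4]
width: 0.187
finger_force: 0.0
time: 9.8
tcp_pos: [0.5004, -0.1088, 0.3429]
ee_rot: [[0.051, 0.999, 0.001], [0.999, -0.051, 0.001], [0.001, 0.001, -1.0]]
ft_force: [0.6, 0.1, -0.5]
width: 0.007
finger_force: 0.0
-0.051104221871001346 0.175878028759749
-0.05523654077192661 0.025988725212963606
t 9.8 tcp [ 0.5004 -0.1088  0.3429] st -0.053 -0.175 yaw of y -2.91 w 0.007
tool units [0.5107 0.0018 0.0177]
t 9.8 tcp [ 0.5004 -0.1088  0.3429] st -0.053 -0.175 yaw of y -2.91 w 0.007
tool units [0.1023 0.0016 0.3613]
16 [ 0.50782543 -0.01777687] -0.05060033994380351 -0.08374610285607696
st y range [-0.0929932  -0.06790736 -0.0479596 ] x [-0.07413427 -0.01618498 -0.00997337]
```

```bash
python3 -m creep '[[0.0426,0,0,0,1],[0.0426,0,0,0,1],[0.0426,0,0,0,1],[0.0426,0,0,0,1],[0.0426,0,0,0,1],[0.0426,0,0,0,1]]'; python3 -m creep '[[0.0426,0,0,0,1],[0.0426,0,0,0,1],[0.0426,0,0,0,1],[0.0426,0,0,0,1],[0.0426,0,0,0,1],[0.0426,0,0,0,1],[0,0,0,0,1]]'
python3 -c "
from h import *
to(*st(-.0525,.208),.2605)"
```

```text
time: 10.35
tcp_pos: [0.5099, 0.0838, 0.3414]
ee_rot: [[0.051, 0.999, 0.0], [0.999, -0.051, 0.001], [0.001, 0.0, -1.0]]
ft_force: [1.3, 0.3, 0.7]
width: 0.006
finger_force: 0.0
time: 10.93
tcp_pos: [0.5175, 0.2807, 0.3414]
ee_rot: [[0.043, 0.999, -0.002], [0.999, -0.043, 0.006], [0.006, -0.002, -1.0]]
ft_force: [-0.6, 0.2, -0.0]
width: 0.005
finger_force: 0.0
t 10.93 tcp [0.5175 0.2807 0.3414] st -0.0572 0.2148 yaw of y -2.45 w 0.005
tool units [-0.0098  0.0063  0.1078]
```

```bash
python3 -m creep '[[0,0.006,0,0,1],[0,0,0.025,0,1],[0,0,0.025,0,1],[0,0,0.025,0,1],[0,0,0.02,0,1],[0,0,0.008,0,1],[0,0,0,0,1]]'
python3 -c "
from h import *
to(*st(-.0525,.1),.2605)"
```

```text
time: 11.52
tcp_pos: [0.5249, 0.2702, 0.2628]
ee_rot: [[0.054, 0.999, -0.002], [0.999, -0.054, -0.002], [-0.002, -0.002, -1.0]]
ft_force: [1.4, 1.2, 0.6]
width: 0.004
finger_force: 0.0
t 11.52 tcp [0.5249 0.2702 0.2628] st -0.0492 0.2048 yaw of y -3.12 w 0.004
tool units [-0.1397 -0.0044  0.0033]
```

```bash
python3 -m creep '[[-0.0155,-0.0044,0.002,0,1],[-0.0155,0,0,0,1],[-0.0155,0,0,0,1],[-0.0155,0,0,0,1],[-0.0155,0,0,0,1],[-0.0155,0,0,0,1],[-0.0155,0,0,0,1],[-0.0155,0,0,0,1],[-0.0155,0,0,0,1]]'
python3 -m creep '[[-0.013,0,0,0,1],[-0.013,0,0,0,1],[-0.013,0,0,0,1],[-0.013,0,0,0,1],[-0.013,0,0,0,1],[0,0,0,0,1],[0,0,0,0,1]]'
python3 - <<'E'
from h import *
to(*st(-.0525,.1),.34)
im,_=capture("side"); im2,_=capture("top")
cv2.imwrite("pics/k1.png",np.hstack([cv2.resize(im[150:270,230:460],None,fx=1.7,fy=1.7),cv2.resize(im2[150:270,90:320],None,fx=1.7,fy=1.7)]))
E
```

```text
time: 12.27
tcp_pos: [0.5164, 0.166, 0.2629]
ee_rot: [[0.054, 0.999, 0.0], [0.999, -0.054, 0.0], [0.0, 0.0, -1.0]]
ft_force: [-0.4, 0.8, -0.0]
width: 0.007
finger_force: 0.2
time: 12.85
tcp_pos: [0.5139, 0.1179, 0.2627]
ee_rot: [[0.055, 0.999, -0.0], [0.999, -0.055, -0.0], [-0.0, -0.0, -1.0]]
ft_force: [-0.2, 0.6, -0.2]
width: 0.003
finger_force: 0.0
t 12.85 tcp [0.5139 0.1179 0.2627] st -0.0519 0.0521 yaw of y -3.13 w 0.003
tool units [ 0.0639 -0.0008 -0.103 ]
```

View pics/k1.png

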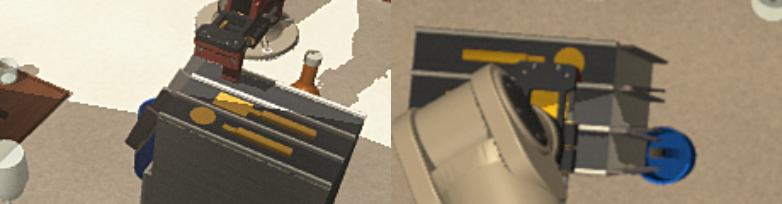

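The knife has left the lane, and the canister stands under chute 0 (right half, (668,155)). I'll raise the arm clear and look into the canister.

```bash
python3 -m creep '[[0,0,-0.035,0,1],[0,0,-0.035,0,1],[0,0,-0.035,0,1],[-0.03,0,0,0,0.6],[-0.05,0,0,0,0.6],[-0.05,0,0,0,0.6],[-0.05,0,0,0,0.6],[-0.05,0,0,0,0.6],[-0.05,0,0,0,0.6],[-0.05,0,0,0,0.6]]'
python3 -m creep '[[-0.05,0,0,0,0.6],[-0.05,0,0,0,0.6],[-0.05,0,0,0,0.6],[-0.05,0,0,0,0.6],[-0.05,0,0,0.028,0.6],[-0.05,0,0,0,0.6],[0,0,0,0,0.6]]'
python3 - <<'E'
from h import *
to(.530,-.361,.010)
im,_=capture("side"); im2,_=capture("top")
cv2.imwrite("pics/k2.png",np.hstack([cv2.resize(im[180:270,280:380],None,fx=4,fy=4),cv2.resize(im2[190:280,210:310],None,fx=4,fy=4)]))
E
```

```text
time: 13.78
tcp_pos: [0.5005, -0.1295, 0.3417]
ee_rot: [[0.052, 0.999, 0.0], [0.999, -0.052, -0.0], [-0.0, 0.0, -1.0]]
ft_force: [0.1, -1.1, 0.0]
width: 0.396
finger_force: 0.0
time: 14.37
tcp_pos: [0.4837, -0.3613, 0.3403]
ee_rot: [[0.122, 0.993, -0.002], [0.993, -0.122, -0.002], [-0.003, -0.002, -1.0]]
ft_force: [-0.0, -1.0, -0.0]
width: 0.401
finger_force: 0.0
t 14.37 tcp [ 0.4837 -0.3613  0.3403] st -0.056 -0.4281 yaw of y -6.99 w 0.401
tool units [0.0091 0.062  0.4402]
```

View pics/k2.png

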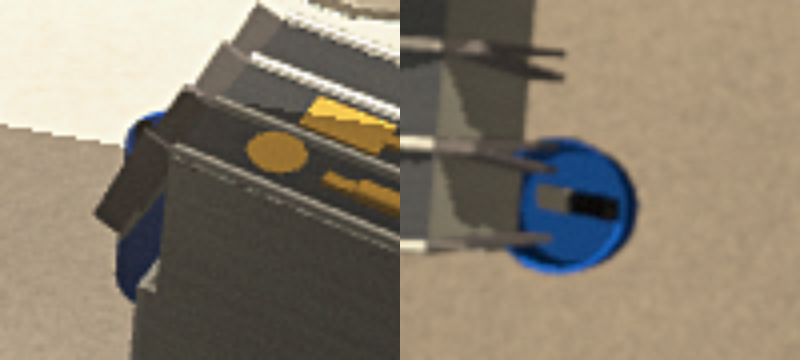

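The knife stands in the canister blade down: its black handle is up at (593,205) in the right half, inside the blue rim. Next is the fork.

```bash
python3 -m creep '[[0.0045,0.031,0,0,0.6],[0.0045,0.031,0,0,0.6],[0,0,0.034,0,0.6],[0,0,0.034,0,0.6],[0,0,0.034,0,0.6],[0,0,0.034,0,0.6],[0,0,0.034,0,0.6],[0,0,0.034,0,0.6],[0,0,0.034,0,0.6]]'
python3 -m creep '[[0,0,0.034,0,0.6],[0,0,0.034,0,0.6],[0,0,0.034,0,0.6],[0,0,0.034,0,0.6],[0,0,0.034,0,0.6],[0,0,0,0,0.6],[0,0,0,0,0.6]]'
python3 - <<'E'
from h import *
to(.530,-.361,.010)
im,d,P=cloud("side"); cv2.imwrite("pics/f1.png",cv2.resize(im[170:260,160:280],None,fx=5,fy=5))
E
```

```text
time: 15.22
tcp_pos: [0.5345, -0.3488, 0.1623]
ee_rot: [[0.108, 0.994, 0.001], [0.994, -0.108, 0.001], [0.001, 0.001, -1.0]]
ft_force: [0.9, 0.0, -0.1]
width: 0.398
finger_force: 0.0
time: 15.8
tcp_pos: [0.5336, -0.3491, 0.035]
ee_rot: [[0.109, 0.994, -0.002], [0.994, -0.109, 0.002], [0.002, -0.002, -1.0]]
ft_force: [1.0, 0.4, 0.2]
width: 0.397
finger_force: 0.0
t 15.8 tcp [ 0.5336 -0.3491  0.035 ] st -0.0069 -0.4132 yaw of y -6.27 w 0.397
tool units [-0.0164 -0.003   0.0333]
```

View pics/f1.png

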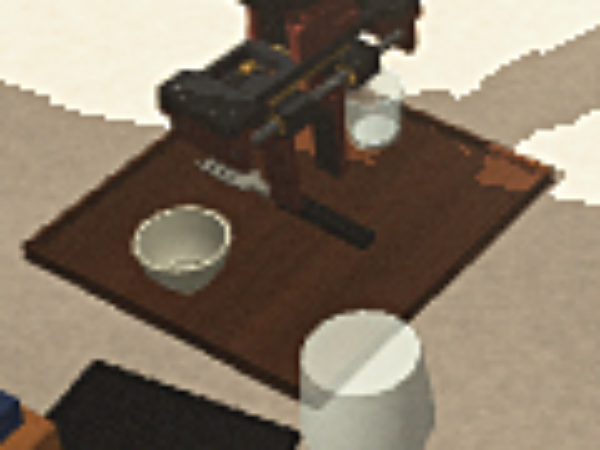

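The fingers at (285,170) and (328,130) straddle the fork's handle, and the tumbler and ramekin are clear. I'll go down and grip.

```bash
python3 -m creep '[[-0.015,-0.002,0.0,0,0.6],[0,0,0.015,0,0.6],[0,0,0.018,0,0.6],[0,0,0,0,0.6],[0,0,0,0,1],[0,0,0,0,1],[0,0,0,0,1],[0,0,0,0,1],[0,0,0,0,1]]' 15
python3 -c "
from h import *
to(.530,-.361,.010)"
python3 -m creep '[[0,0,-0.02,0,1],[0,0,-0.034,0,1],[0,0,-0.034,0,1],[0,0,-0.034,0,1],[0,0,-0.034,0,1],[0,0,-0.034,0,1],[0,0,-0.034,0,1],[0,0,-0.034,0,1]]'
python3 -m creep '[[0,0,-0.034,0,1],[0,0,-0.034,0,1],[0,0,-0.034,0,1],[0,0,-0.034,0,1],[0,0,-0.034,0,1],[0,0,-0.034,0,1],[0,0,0,-0.028,1],[0,0,0,0,1]]'
python3 -c "
from h import *
to(*st(-.052,.05),.31)"
```

```text
time: 16.6
tcp_pos: [0.531, -0.3625, 0.0111]
ee_rot: [[0.112, 0.994, 0.001], [0.994, -0.112, -0.0], [-0.0, 0.001, -1.0]]
ft_force: [0.2, -0.0, 0.6]
width: 0.157
finger_force: 15.0
t 16.6 tcp [ 0.531  -0.3625  0.0111] st -0.0088 -0.4267 yaw of y -6.41 w 0.157
tool units [ 0.0018 -0.0015  0.0015]
time: 17.27
tcp_pos: [0.5305, -0.3622, 0.207]
ee_rot: [[0.112, 0.994, 0.001], [0.994, -0.112, -0.0], [-0.0, 0.001, -1.0]]
ft_force: [0.4, 0.4, -0.3]
width: 0.156
finger_force: 15.0
time: 17.93
tcp_pos: [0.5312, -0.3623, 0.3605]
ee_rot: [[0.051, 0.999, 0.004], [0.999, -0.051, -0.002], [-0.002, 0.004, -1.0]]
ft_force: [-0.4, 0.8, -1.5]
width: 0.156
finger_force: 15.0
t 17.93 tcp [ 0.5312 -0.3623  0.3605] st -0.0086 -0.4265 yaw of y -2.92 w 0.156
tool units [ 0.6356 -0.056   0.0658]
```

```bash
python3 -m creep '[[0.041,-0.0035,0,0,1],[0.041,-0.0035,0,0,1],[0.041,-0.0035,0,0,1],[0.041,-0.0035,0,0,1],[0.041,-0.0035,0,0,1],[0.041,-0.0035,0,0,1],[0.041,-0.0035,0,0,1],[0.041,-0.0035,0,0,1],[0.041,-0.0035,0,0,1],[0.041,-0.0035,0,0,1]]'
python3 -m creep '[[0.041,-0.0035,0,0,1],[0.041,-0.0035,0,0,1],[0.041,-0.0035,0,0,1],[0.041,-0.0035,0,0,1],[0.041,-0.0035,0,0,1],[0.041,-0.0035,0,0,1],[0.035,-0.0035,0,0,1],[0,0,0,0,1],[0,0,0,0,1]]'
python3 - <<'E'
from h import *
to(*st(-.052,.095),.2645)
im,_=capture("side"); cv2.imwrite("pics/f2.png",cv2.resize(im[110:270,250:460],None,fx=3.5,fy=3.5))
E
```

```text
time: 18.77
tcp_pos: [0.5196, -0.0525, 0.357]
ee_rot: [[0.055, 0.998, -0.001], [0.998, -0.055, -0.0], [-0.0, -0.001, -1.0]]
ft_force: [0.2, 0.1, -1.0]
width: 0.151
finger_force: 15.0
time: 19.52
tcp_pos: [0.5126, 0.1587, 0.3569]
ee_rot: [[0.051, 0.999, -0.001], [0.999, -0.051, -0.0], [-0.0, -0.001, -1.0]]
ft_force: [1.0, -0.1, -0.2]
width: 0.157
finger_force: 15.0
t 19.52 tcp [0.5126 0.1587 0.3569] st -0.0554 0.0928 yaw of y -2.91 w 0.157
tool units [0.003  0.0048 0.1232]
```

View pics/f2.png

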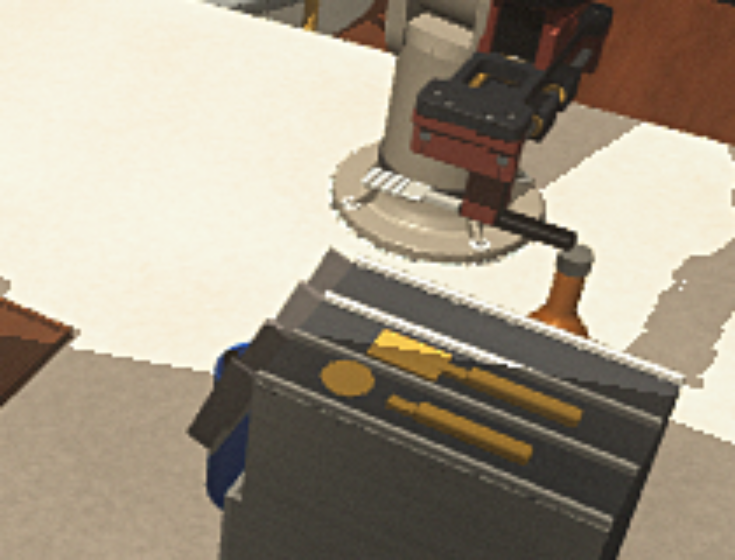

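The fork is held level above lane 0, with its tines at (395,185) towards the chute and its handle end at (575,238). I'll lower and release it.

```bash
python3 -m creep '[[0.002,0.005,0.03,0,1],[0,0,0.03,0,1],[0,0,0.03,0,1],[0,0,0.02,0,1],[0,0,0.008,0,1],[0,0,0,0,1],[0,0,0,0,1]]'
python3 -c "
from h import *
to(*st(-.052,.095),.2645)"
```

```text
time: 20.15
tcp_pos: [0.5179, 0.1578, 0.2692]
ee_rot: [[0.055, 0.998, 0.0], [0.998, -0.055, -0.0], [-0.0, 0.0, -1.0]]
ft_force: [0.1, 0.3, -0.7]
width: 0.157
finger_force: 15.0
t 20.15 tcp [0.5179 0.1578 0.2692] st -0.05 0.0921 yaw of y -3.16 w 0.157
tool units [ 0.0039 -0.0026  0.0063]
```

```bash
python3 -m creep '[[0,-0.002,0.005,0,1],[0,0,0,0,1],[0,0,0,0,0.7],[0,0,0,0,0.7],[0,0,0,0,0.7],[0,0,0,0,0.7],[0,0,-0.02,0,0.7],[0,0,-0.034,0,0.7],[0,0,0,0,0.7]]'
python3 -m creep '[[0.03,0,0,0,1],[0.03,0,0,0,1],[0.03,0,0,0,1],[0.03,0,0,0,1],[0,0,0,0,1],[0,0,0,0,1]]'
python3 - <<'E'
from h import *
to(*st(-.052,.185),.262)
im,_=capture("side"); im2,_=capture("top")
cv2.imwrite("pics/f3.png",np.hstack([cv2.resize(im[150:270,280:460],None,fx=2.2,fy=2.2),cv2.resize(im2[150:270,90:270],None,fx=2.2,fy=2.2)]))
E
```

```text
time: 20.9
tcp_pos: [0.5178, 0.1601, 0.3097]
ee_rot: [[0.053, 0.999, 0.006], [0.999, -0.053, 0.002], [0.002, 0.006, -1.0]]
ft_force: [0.7, 0.7, 0.5]
width: 0.298
finger_force: 0.0
time: 21.4
tcp_pos: [0.5204, 0.2499, 0.3053]
ee_rot: [[0.051, 0.999, -0.0], [0.999, -0.051, 0.0], [0.0, -0.0, -1.0]]
ft_force: [-0.2, 0.0, 0.2]
width: 0.008
finger_force: 0.0
t 21.4 tcp [0.5204 0.2499 0.3053] st -0.0526 0.1843 yaw of y -2.9 w 0.008
tool units [0.001  0.0008 0.0577]
```

View pics/f3.png

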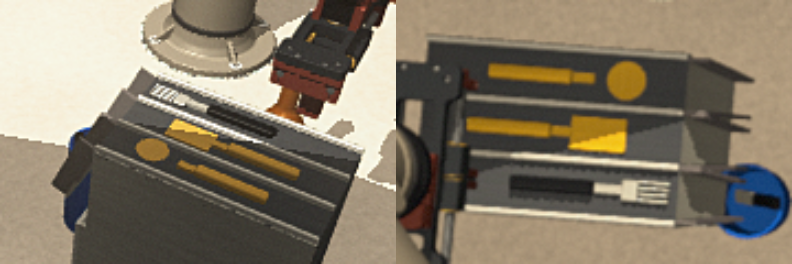

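The fork lies flat in lane 0, handle end at (511,185) and tines at (668,190) at the lip. The fingers are behind it. Now I push it as I did the knife.

```bash
python3 -m creep '[[0,0.001,0.02,0,1],[0,0,0.02,0,1],[0,0,0.017,0,1],[0,0,0,0,1]]'
python3 -m creep '[[-0.014,0,0,0,1],[-0.014,0,0,0,1],[-0.014,0,0,0,1],[-0.014,0,0,0,1],[-0.014,0,0,0,1],[-0.014,0,0,0,1],[-0.014,0,0,0,1],[-0.013,0,0,0,1],[-0.013,0,0,0,1],[-0.013,0,0,0,1]]'
python3 -m creep '[[-0.013,0,0,0,1],[-0.013,0,0,0,1],[-0.013,0,0,0,1],[-0.013,0,0,0,1],[0,0,0,0,1],[0,0,0,0,1],[0,0,-0.035,0,1],[0,0,-0.035,0,1],[0,0,-0.035,0,1]]'
python3 -m creep '[[0.05,0,0,0,1],[0.05,0,0,0,1],[0.05,0,0,0,1],[0.03,0,0,0,1],[0,0,0,0,1]]'
python3 - <<'E'
from h import *
to(*st(-.052,.185),.262)
im,_=capture("side"); im2,_=capture("top")
cv2.imwrite("pics/f4.png",np.hstack([cv2.resize(im[150:270,280:380],None,fx=3.5,fy=3.5),cv2.resize(im2[160:280,190:310],None,fx=3.5,fy=3.5)]))
E
```

```text
time: 21.83
tcp_pos: [0.5208, 0.2462, 0.2601]
ee_rot: [[0.055, 0.998, -0.004], [0.998, -0.055, -0.003], [-0.003, -0.003, -1.0]]
ft_force: [-0.2, 0.2, -0.3]
width: 0.003
finger_force: 0.0
time: 22.67
tcp_pos: [0.5161, 0.1451, 0.2629]
ee_rot: [[0.053, 0.999, 0.0], [0.999, -0.053, 0.0], [0.0, 0.0, -1.0]]
ft_force: [0.3, 0.9, -0.6]
width: 0.006
finger_force: 0.2
time: 23.42
tcp_pos: [0.5136, 0.1079, 0.3423]
ee_rot: [[0.052, 0.999, -0.001], [0.999, -0.052, 0.0], [0.0, -0.001, -1.0]]
ft_force: [0.2, 0.4, 0.8]
width: 0.004
finger_force: 0.0
time: 23.83
tcp_pos: [0.5192, 0.2487, 0.3417]
ee_rot: [[0.044, 0.999, -0.001], [0.999, -0.044, 0.004], [0.004, -0.001, -1.0]]
ft_force: [-0.1, -0.5, 0.2]
width: 0.008
finger_force: 0.0
t 23.83 tcp [0.5192 0.2487 0.3417] st -0.0537 0.183 yaw of y -2.54 w 0.008
tool units [0.0022 0.0024 0.1063]
```

View pics/f4.png

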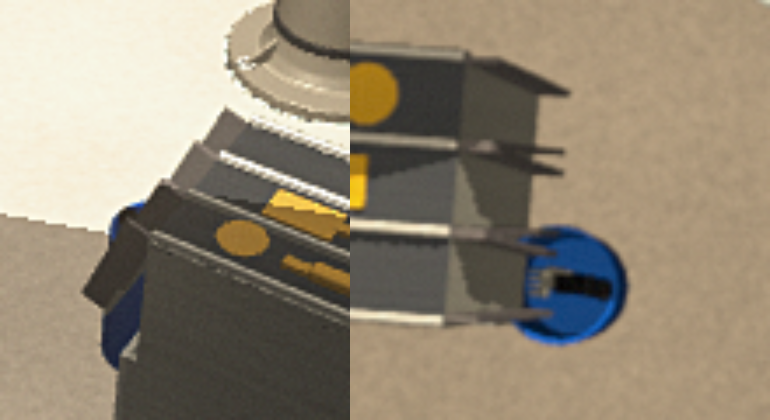

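The fork went in: its tines are at (540,283) near the panel side, with black handles at (583,287) inside the canister's rim. I'll check the heights by depth.

```bash
python3 - <<'E'
from h import *
im,d,P=cloud("top"); g=cv2.cvtColor(im,cv2.COLOR_BGR2HSV)
def s(u,v): return int(190+(u-350)/3.5),int(160+v/3.5)
u0,v0=s(530,283)
for v in range(v0-3,v0+5): print([int(1000*P[v,u,2]) if P[v,u,2]==P[v,u,2] else -1 for u in range(u0-2,u0+30)])
for v in range(v0-3,v0+5): print([int(g[v,u,2]) if g[v,u,1]<120 or g[v,u,2]<45 else 0 for u in range(u0-2,u0+30)])
print(ray("top",u0+2,v0,.01),st(-.052,-.054))
E
```

```text
[163, 9, 13, 27, 32, 41, 49, 49, 28, 42, 50, 58, 63, 73, 71, 5, 7, 4, 9, 6, 6, 2, 5, 3, 8, 140, 136, 113, 69, 20, 1, 0]
[163, 8, 6, 4, 8, 40, 49, 50, 33, 82, 86, 98, 105, 109, 119, 127, 134, 142, 143, 149, 1, 4, 5, 3, 7, 135, 139, 113, 77, 28, 0, -1]
[163, 7, 13, 23, 31, 46, 54, 61, 73, 86, 94, 98, 112, 116, 123, 134, 140, 149, 148, 148, 143, 133, 141, 140, 3, 140, 139, 128, 82, 37, 1, -1]
[164, 4, 5, 12, 7, 45, 52, 61, 74, 86, 93, 100, 107, 114, 123, 137, 144, 146, 146, 147, 149, 142, 142, 147, 147, 143, 139, 130, 89, 41, 2, 4]
[19, 10, 13, 23, 38, 44, 53, 61, 73, 84, 92, 104, 107, 115, 123, 135, 138, 148, 144, 143, 146, 142, 145, 143, 146, 147, 137, 136, 91, 50, 0, 1]
[23, 8, 5, 4, 3, 50, 42, 47, 6, 82, 92, 101, 109, 115, 125, 136, 141, 150, 145, 147, 143, 148, 146, 145, 141, 145, 136, 125, 85, 39, 1, 0]
[22, 5, 17, 24, 35, 42, 52, 45, 8, 74, 86, 97, 111, 115, 124, 135, 143, 149, 145, 144, 144, 142, 147, 147, 141, 145, 141, 123, 85, 35, 2, -1]
[25, 1, 1, 3, 4, 41, 49, 4, 5, 7, 4, 4, 4, 6, 7, 7, 7, 7, 108, 128, 137, 148, 147, 146, 143, 141, 135, 116, 77, 29, 6, 2]
[71, 68, 77, 87, 8
[... 313 characters left out ...]
, 0, 0, 0, 0, 57, 133, 173]
[66, 0, 0, 107, 109, 83, 85, 87, 78, 43, 7, 12, 13, 8, 15, 14, 12, 12, 18, 23, 9, 15, 22, 28, 0, 0, 0, 0, 0, 59, 119, 169]
[62, 0, 89, 93, 98, 92, 91, 89, 81, 45, 10, 8, 14, 16, 13, 11, 15, 19, 21, 18, 16, 18, 15, 19, 21, 42, 0, 0, 0, 0, 98, 158]
[63, 0, 0, 94, 85, 85, 112, 100, 75, 42, 10, 11, 18, 13, 7, 15, 17, 16, 22, 22, 20, 17, 13, 18, 19, 40, 0, 0, 0, 0, 107, 162]
[60, 0, 87, 91, 86, 87, 128, 108, 0, 0, 0, 41, 43, 32, 31, 32, 24, 19, 26, 20, 17, 15, 20, 21, 18, 42, 0, 0, 0, 0, 121, 169]
[61, 0, 99, 107, 100, 92, 103, 106, 0, 0, 0, 0, 0, 0, 0, 0, 0, 0, 0, 0, 33, 26, 20, 31, 30, 0, 0, 0, 0, 60, 144, 182]
[0.50977559 0.03722151 0.01      ] [0.5080458 0.0120046]
```

```bash
python3 -m creep '[[0,0,-0.01,0,1],[0,0,0,0,1],[0,0,0,0,1],[0,0,0,0,1],[0,0,0,0,1],[0,0,0,0,1]]'; python3 can.py; python3 -c "
from cell import *
print(job_done())"
```

```text
time: 24.48
tcp_pos: [0.5213, 0.2415, 0.349]
ee_rot: [[0.054, 0.999, 0.0], [0.999, -0.054, -0.0], [-0.0, 0.0, -1.0]]
ft_force: [0.9, -0.4, 1.2]
width: 0.006
finger_force: 0.0
t 24.48 tcp [0.5213 0.2415 0.349 ] st -0.0512 0.1759 yaw of y -3.09 w 0.006
tool units [-0.3651 -0.0012  0.3694]
12 [ 0.50860995 -0.01744176] -0.049835196774713354 -0.08336889779304683
st y range [-0.09205518 -0.06324101 -0.04710096] x [-0.07360524 -0.0133977  -0.00956523]
the job is handed in; nothing more can be done
None
```

I handed the job in at about 24.5 s: the canister stands at dock 0 with the knife blade down and the fork tines down in it. The last images support this, and the brass cutlery I could see was still in its lanes; no verdict came back.

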